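# Hold the mast ring over the hull with tongs

## Task

The small brass mast ring on the sharpening stone has just been polished, so do not touch it with the gripper's fingers: take the black spring tongs from their wooden rest, close their tips on the ring, lift it off the stone and carry it to the blue sailboat hull. Finish while still holding it in the squeezed tongs, steady and centred over the boat's mast hole, roughly 8 cm above the deck. Do not drop it, and leave the brass bollard, the hull and the other things on the desk where they are.

Things in the scene. Friction and masses are not known exactly. Their poses are not given: they have to be found in the camera images.
- rest: Fixed light-wood tool rest: base plate 4 mm thick, 56 mm wide, two cross ridges 22 mm high, 18 mm long, at x = -83 and +53 mm; between them the fingers can reach down beside the tongs to just above the plate. Origin: on the desk, under the tongs' squeeze place. x along the tongs towards their tips, away from the robot (within 0.35 rad of the robot's x), z up.
- tongs: Black spring tongs (big tweezers), loose, 76 g, 190 mm long, 14 mm high, lying on the rest, underside 22 mm above the desk. Origin: middle line, underside, at the place to squeeze (ribs on the outer faces), near the balance point; x to the tips, y left, z up. Hub at x -70 to -106 mm; two straight arms 5 mm thick, over their outer faces at the origin 47 mm open, 34 mm with arms parallel.
- tongs_tip (a point): Point midway between the tip pads, 73 mm ahead of the tongs' origin, 6 mm above their underside. The flat pads are 24 mm long (x 61 to 85 mm), 12 mm high from the underside up, each with its arm 7 mm thick; gap 47 mm open, 20 mm with arms parallel.
- tongs_left (a joint): Angle of the left arm: 0 = fully open, 0.09 rad = parallel (tips 20 mm apart, closed on the ring), stop at 0.13. The right arm mirrors it. Arms hinge at x = -75 mm, y = +-14.5 mm in the tongs' frame. A spring opens them: 8 to 9 N at the squeeze place, so fingers that only half close them (41 mm over the arms) already hold the tongs.
- stone: Fixed grey sharpening stone, 45 x 130 x 22 mm (x, y, z), lying on the desk. Origin: centre of its underside. The ring and the bollard stand on its top, 34 mm either side of the middle along its y, which is which varies. Its x points away from the robot within 0.3 rad of the robot's x.
- ring: Small brass mast ring (short tube), 20 mm outer and 11 mm inner diameter, 14 mm high, about 24 g, loose, standing on the stone with its hole upright. Origin: centre of its underside.
- ring_center (a point): Centre of the ring, 7 mm above its underside.
- bollard: Brass bollard: a small solid mushroom-shaped post, 20 mm across its foot, 19 mm high, loose, standing on the stone. To be left alone. Origin: centre of its underside.
- hull: Blue plastic sailboat hull, 160 mm long, 54 mm wide, deck 30 mm high, gunwale 32 mm, 120 g, loose, standing on the desk. To be left in place. Origin: centre of its underside, x towards the bow.
- mast_hole (a point): Mouth of the mast hole (a small dark round hole with a raised collar) in the deck, 15 mm ahead of the hull's middle, 32.5 mm above the desk.
- jar: Fixed clear parts jar with a steel funnel in its mouth, 80 mm across, 122 mm high. Origin: centre of its underside. Bystander.
- paint_pot: Small glass paint pot, 36 mm across, 45 mm high, loose. Origin: centre of its underside. Bystander.
- sanding_block: Cork sanding block 45 x 75 x 30 mm, loose. Origin: centre of its underside. Bystander.

How it is judged:
On the way, in this order (a step that is already met when the one before it is completed fails the run):
1. the tongs are lifted off their rest in the gripper, more than 20 mm above its ridges, ring still untouched (z of tongs in the frame of rest above 0.042 m and contact force between the fingers and tongs above 0.5 N and contact force between tongs and ring below 0.1 N), for 0.1 s.
2. the tips are closed on the ring where it stands on the stone (distance between ring_center and tongs_tip below 0.018 m and contact force between tongs and ring above 0.5 N and contact force between the fingers and tongs above 0.5 N and z of ring in the frame of stone below 0.03 m), for 0.2 s.
3. the ring is lifted more than 20 mm off the stone in the tongs (distance between ring_center and tongs_tip below 0.018 m and contact force between tongs and ring above 0.5 N and contact force between the fingers and tongs above 0.5 N and z of ring in the frame of stone above 0.042 m and contact force between ring and stone below 0.05 N), for 0.2 s.
At the end, for the whole second after the job is handed in: The ring is pinched in the tips of the squeezed tongs (within 18 mm of the tip point), gripped by the fingers and touching nothing else; the still ring is within 25 mm of the mast hole seen from above and 45 to 125 mm above it. Hull and bollard upright, within 20 and 15 mm of their start (distance between ring_center and tongs_tip below 0.018 m and contact force between tongs and ring above 0.5 N and contact force between the fingers and tongs above 0.5 N and horizontal distance between ring_center and mast_hole below 0.025 m and z of ring_center in the frame of mast_hole between 0.045 and 0.125 m and value of joint tongs_left above 0.05 rad and contact force between each of ring, tongs and hull below 0.05 N and contact force between tongs and rest below 0.05 N and contact force between tongs and stone below 0.05 N and contact force between the fingers and ring below 0.05 N and linear speed of ring below 0.04 m/s and distance of hull from where it was at the start of the episode below 0.02 m and distance of bollard from where it was at the start of the episode below 0.015 m and angle between hull's own z axis and vertical below 0.1 rad and angle between bollard's own z axis and vertical below 0.2 rad); the arm keeps its last pose, push and grip.
It fails at once if the fingers touch the ring (contact force between the fingers and ring above 0.3 N).
It fails at once if the ring falls off the stone, or slips from the tongs once lifted (z of ring in the frame of stone below 0.015 m or (z of ring in the frame of stone above 0.045 m and contact force between tongs and ring below 0.02 N)).
It fails at once if the bollard is shifted more than 15 mm (distance of bollard from where it was at the start of the episode above 0.015 m).
It fails at once if the hull is shifted more than 20 mm (distance of hull from where it was at the start of the episode above 0.02 m).
It fails at once if a bystander is shifted more than 20 mm or the jar is hit (distance of any of paint_pot, sanding_block from where it was at the start of the episode above 0.02 m or contact force between any of the arm, tongs and jar above 3 N).
It also fails if it takes over 42 s, if anything falls off the work surface, if the arm or the gripper's body presses on something with over 40 N, if the wrist force passes 120 N, or if a joint passes its speed limit or range.

## Robot

A 6-joint arm with a two-finger parallel gripper is mounted at the origin on the work surface. World frame = base frame: x ahead of the robot, y to its left, z up, the work surface at z = 0. Lengths are in m, angles in rad, forces in N, time in s.
With the tool pointing down it reaches from about 0.325 to 0.925 m from the base axis. Payload 3.1 kg.
Tool frame: the origin (TCP) lies at the very end of the fingers, on their centre line; the grasp point (between the pads) lies 19 mm behind it (r.tcp_to_grasp is the distance from the TCP to the grasp point, in m); z points along the fingers, y is the line along which they close (so a half turn about z gives the same grasp; the last joint's range is limited). The gripper opens to 85 mm and grips with 20 to 120 N. Pads are 22 mm wide; open, the fingers measure 114 mm over their backs; the gripper's body (76 mm by 85 mm) begins 54 mm behind the grasp point. The pads swing forward as they close: fully open they stand 13 mm farther back than shut.
Start: joints at [-1.314, 0.217, 1.613, -0, 1.311, -0.112], TCP at [0.225, -0.583, 0.231] pointing down, gripper open.
Joint ranges: [-2.75, 2.75], [-0.78, 2.1], [0.31, 2.55], [-1.13, 4.27], [0.13, 2.63], [-2.58, 2.58]. Speed limits (rad/s): [2.79, 2.79, 3.14, 3.14, 3.14, 3.14].

## Interface

Orientations are given as a unit quaternion [x, y, z, w].
In Python, from plant import status, imaging, job_done, r gives the robot as it stands. The module is installed in compiled form; this text tells all that it offers.
- The arm moves only by the tool servo_tool, never from a script. Its argument "moves" is a list of rows, each an object of numbers: "x", "y", "z": the shift along the world's x, y, z in mm; "yaw": the turn about the world's z in rad. A call has 1 to 5 rows; each row shifts and turns the commanded pose from where the row before left it; what a row does not reach is not made up. A row lasts 1/12 s, in which the tool goes at most 41.7 mm and 7.16 degrees, less where a joint would pass 70% of its speed; a pose out of reach is approached as far as the arm can. A call is refused whole if a number of a shift passes 41.7 or a number of a turn 0.125, either way. A call with a gripper value outside its range is refused whole. "jaw" is the opening, from 0 (shut) to 1 (fully open), set as the call begins (left out, the last holds). The fingers move at their own pace and stop on an object; the grip force is fixed at half the most. Time passes only in rows, so rows that do not move let the fingers close. It gives the time, the measured TCP pose, the force, the opening and the grip force at its end, in the units of the state.
- status.get_state(): the state, without advancing time (a new reading comes with each control period).
- imaging.snapshot(name): name is "side" or "top" or "wrist"; returns the picture (400x640x3 uint8, red, green, blue); there is no depth.
- imaging.calibration(name): a dict with "intrinsics" (3x3 intrinsics, pixels), "dist" ([k1, k2, p1, p2, k3] as OpenCV has them; the pictures are not rectified), "extrinsics" (4x4, takes a point from world to camera coordinates). Camera axes: x right, y down, z forward; pixel columns grow to the right and rows downward; lengths in m; the calibration is good to about 2 mm. A picture is of the moment at which its call begins: read the wrist's pose just before it. calibration takes no time and is no camera call; for the wrist camera it gives the pose at the moment of the call.
- job_done(): hands the job in; it is judged then, once.
The state is a dict: "time_s": time; "joint_positions": joint angles; "joint_vel": joint speeds; "joint_torque": joint torques, N m; "tool_pos": TCP position; "tool_rot": TCP orientation; "contact_force": force on the tool from outside, world axes, zero at the start; "torque": the same for the moment, N m; "width": finger opening in m; "grip_force": force on a finger pad.
Only numpy, scipy, OpenCV 4.12 (cv2) and the standard library are available. Lean on these libraries where they do the work, as an engineer would, in place of code of your own. Each camera call takes 0.05 s, during which the arm holds its last target. There are 200 camera calls.

## Working session

There is one attempt and no reset: what is moved stays moved. The work goes in short steps, Python scripts to look and compute and a tool call to move; the robot and the scene stay as the last step left them, time stands still between calls to the robot, and variables do not carry over. Pictures are saved under pics/ and viewed, at most 11 in all, crops included, and the job is handed in when it is done.

Besides the shell and the picture viewer there is one more tool, called after "Call:" as name(argument=value, ...) on one line, values as JSON. servo_tool: Moves the arm, as the interface text tells. Its arguments: {"type":"object","properties":{"moves":{"type":"array","items":{"type":"object","properties":{"x":{"type":"number"},"y":{"type":"number"},"z":{"type":"number"},"yaw":{"type":"number"}}}},"jaw":{"type":"number"}},"required":["moves"]}

```bash
mkdir -p pics
cat > h.py <<'E'
import numpy as np, cv2
from plant import status, imaging, r
def snap(n,f=None):
    c=imaging.calibration(n); im=imaging.snapshot(n)
    if f: cv2.imwrite('pics/'+f,im[:,:,::-1])
    return im,c
def ray(c,px):
    K=np.array(c['intrinsics']);d=np.array(c['dist']);E=np.array(c['extrinsics'])
    p=cv2.undistortPoints(np.array(px,float).reshape(-1,1,2),K,d).reshape(-1,2)
    D=np.c_[p,np.ones(len(p))]@E[:3,:3]; o=-E[:3,:3].T@E[:3,3]
    return o,D
def plane(c,px,z):
    o,D=ray(c,px); return o+D*((z-o[2])/D[:,2])[:,None]
def proj(c,P):
    E=np.array(c['extrinsics'])
    return cv2.projectPoints(np.array(P,float).reshape(-1,1,3),cv2.Rodrigues(E[:3,:3])[0],E[:3,3],np.array(c['intrinsics']),np.array(c['dist']))[0].reshape(-1,2)
E
python3 - <<'E'
from h import *
for n in('top','side'):
    im,c=snap(n,n+'0.png'); o,_=ray(c,[[320,200]]); print(n,o,plane(c,[[0,0],[639,0],[639,399],[0,399],[320,200]],0).round(3).tolist())
print(status.get_state()['time_s'],r.tcp_to_grasp)
E
```

```text
top [ 0.43477462 -0.02019929  0.97566339] [[1.256, 0.958, 0.0], [1.211, -0.965, 0.0], [0.116, -0.773, 0.0], [0.135, 0.79, 0.0], [0.621, -0.006, 0.0]]
side [ 0.49401353 -0.61387066  0.63022623] [[-0.687, 1.639, 0.0], [2.477, 1.333, 0.0], [1.013, -0.455, 0.0], [0.066, -0.304, 0.0], [0.598, 0.055, 0.0]]
0.1 0.0187
```

View pics/top0.png

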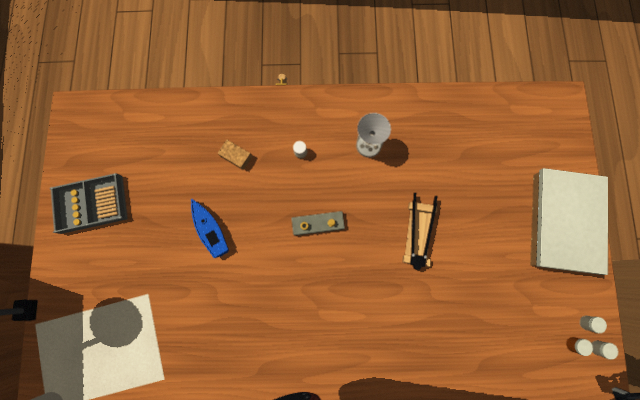

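View pics/side0.png

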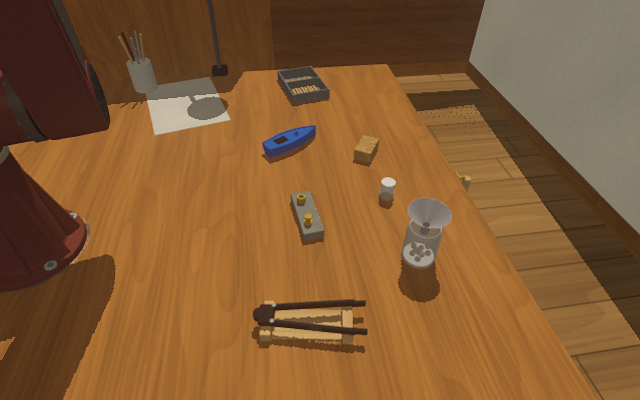

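The top view shows the tongs at (424,232), hub (419,262) and tips near (415,195)/(436,197). The stone is at (318,224), with the ring on the left (305,226) and the bollard on the right (331,223). The hull is at (210,230) with its bow at (194,202), and the jar is at (373,133). The side view agrees with this.

Run:
```python
from h import *
from scipy import ndimage as nd
im,c=snap('top'); 
def crop(x,y,w=50,h=80,s=8 ): return cv2.resize(im[y:y+h,x:x+w,::-1],None,fx=5,fy=5,interpolation=cv2.INTER_CUBIC)
cv2.imwrite('pics/crop.png',np.hstack([crop(400,190),crop(185,190),crop(285,190,60)]))
R,G,B=[im[...,i].astype(int) for i in range(3)]
def roi(m,x0,y0,x1,y1):
    o=np.zeros_like(m);o[y0:y1,x0:x1]=m[y0:y1,x0:x1];return np.argwhere(o)[:,::-1]
def rect(p,z):
    w=plane(c,p,z)[:,:2]; rr=cv2.minAreaRect(w.astype(np.float32)*1000); return np.round(rr[0],1),np.round(rr[1],1),round(rr[2],1)
print('hull',rect(roi((B>R+40)&(B>G+30),180,190,240,265),.03))
st=roi((abs(R-B)<40)&(R+G+B>120)|((R-B>60)&(R>130)&(abs(R-G)<45)),288,205,350,240); print('stone',rect(st,.022))
br=(R-B>60)&(R-G<60)&(R>110)
for n,b in(('ring',(295,212,316,238)),('boll',(322,212,342,236))):
    p=roi(br,*b); print(n,len(p),p.mean(0),plane(c,[p.mean(0)],.036)[0])
dk=roi((R+G+B<110),400,188,445,272); w=plane(c,dk,.036)[:,:2]*1000
print('tongs',rect(dk,.036))
```

```text
hull (array([552.7, 279.4]), array([163.9,  55.1]), 28.6)
stone (array([5.577e+02, 2.000e-01]), array([ 48.7, 131.6]), 6.1)
ring 75 [304.26666667 224.65333333] [0.55232718 0.03311106 0.036     ]
boll 63 [330.11111111 221.9047619 ] [ 0.55811399 -0.03102801  0.036     ]
tongs (array([ 531.1, -256.5]), array([ 58.1, 187. ]), 80.7)
```

View pics/crop.png

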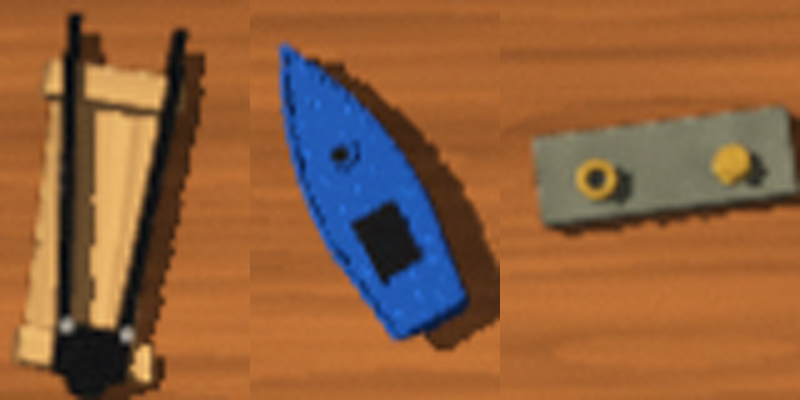

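Run:
```python
from h import *
from scipy.spatial.transform import Rotation as Ro
im,c=snap('top')
h=plane(c,[[412.8,254.6],[425,256.2]],.036)[:,:2]; t=plane(c,[[414.6,193],[435.6,195.8]],.036)[:,:2]
hm,tm=h.mean(0),t.mean(0); u=tm-hm; L=np.linalg.norm(u); u/=L
print('L',L,'hub',np.linalg.norm(h[0]-h[1]),'tips',np.linalg.norm(t[0]-t[1]),'yaw',np.arctan2(u[1],u[0]),'orig from hinge',hm+.075*u,'from tip',tm-.085*u)
print('mast',plane(c,[[202.9,220.5]],.0325)[0],'ring',plane(c,[[304,225.1]],.036)[0])
s=status.get_state(); R=Ro.from_quat(s['tool_rot']).as_matrix(); print(s['tool_pos'],R.round(3).tolist(),s['width'],s['time_s'])
```

```text
L 0.15356556274961525 hub 0.029920283882118953 tips 0.05304713607928436 yaw -0.16311821279642189 orig from hinge [ 0.54604862 -0.25828157] from tip [ 0.53969959 -0.25723665]
mast [0.56727798 0.28751456 0.0325    ] ring [0.55122521 0.03377924 0.036     ]
[ 0.22519721 -0.58247602  0.23045885] [[0.933, 0.36, -0.0], [0.36, -0.933, 0.001], [0.0, -0.002, -1.0]] 0.08520404037134481 0.2
```

Call:
servo_tool(moves=[{"x":28,"y":28,"yaw":-0.1},{"x":28,"y":28,"yaw":-0.1},{"x":28,"y":28,"yaw":-0.1},{"x":28,"y":28,"yaw":-0.1},{"x":28,"y":28,"yaw":-0.1}], jaw=1)

```text
invalid input
```

Call:
servo_tool(moves=[{"x":28,"y":28,"yaw":-0.031},{"x":28,"y":28},{"x":28,"y":28},{"x":28,"y":28},{"x":28,"y":29}])

```text
invalid input
```

Call:
servo_tool(moves=[{"x":20,"y":22,"z":-20},{"x":18,"y":22,"z":-20},{"z":-30},{"z":-20},{}])

```text
invalid input
```

Run:
```python
from h import *
s=status.get_state(); im,c=snap('wrist','w1.png'); print(s['tool_pos'],s['tool_rot'],s['time_s'])
print(proj(c,[[.543,-.258,.036],[.543+.085*.987,-.258-.085*.163,.034]]))
```

```text
[ 0.22519721 -0.58247602  0.23045885] [ 9.83048383e-01  1.83344742e-01 -5.06466301e-05 -7.61720309e-04] 0.2
[[  77.32279023 -341.31259711]
 [ 124.59358154 -457.48437939]]
```

View pics/w1.png

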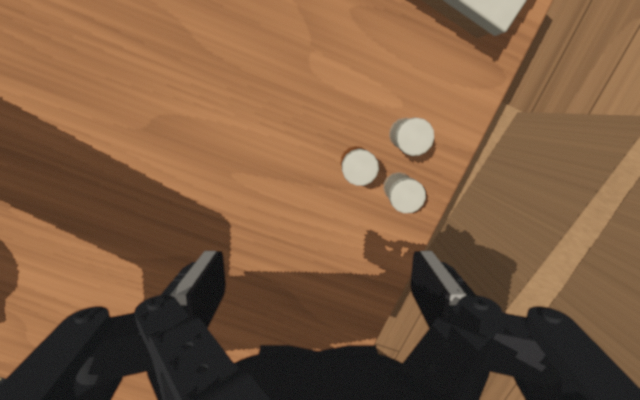

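All three calls were refused, so the arm has not moved. The picture shows only the start place: three pots near (400,165), with the fingers at (200,285) and (440,285). I'll retry with every key filled in.

Call:
servo_tool(moves=[{"x":28,"y":28,"z":0,"yaw":-0.1},{"x":28,"y":28,"z":0,"yaw":-0.1},{"x":28,"y":28,"z":0,"yaw":-0.1},{"x":28,"y":28,"z":0,"yaw":-0.1},{"x":28,"y":28,"z":0,"yaw":-0.1}])

```text
time_s: 0.67
tool_pos: [0.3662, -0.4416, 0.2312]
tool_rot: [0.998, -0.068, 0.0, -0.0]
contact_force: [1.6, 0.2, -0.5]
width: 0.0853
grip_force: 0.0
```

Call:
servo_tool(moves=[{"x":28,"y":28,"z":0,"yaw":-0.027},{"x":28,"y":28,"z":0,"yaw":0},{"x":28,"y":28,"z":0,"yaw":0},{"x":28,"y":28,"z":0,"yaw":0},{"x":28,"y":28,"z":0,"yaw":0}])

```text
time_s: 1.08
tool_pos: [0.5064, -0.3013, 0.2314]
tool_rot: [0.997, -0.079, 0.0, 0.0]
contact_force: [0.2, -0.6, 0.3]
width: 0.0853
grip_force: 0.0
```

Call:
servo_tool(moves=[{"x":20,"y":22,"z":-20,"yaw":0},{"x":17,"y":22,"z":-20,"yaw":0},{"x":0,"y":0,"z":-30,"yaw":0},{"x":0,"y":0,"z":-20,"yaw":0},{"x":0,"y":0,"z":0,"yaw":0}])

```text
time_s: 1.5
tool_pos: [0.539, -0.2558, 0.1354]
tool_rot: [0.997, -0.078, -0.005, -0.003]
contact_force: [-1.2, 0.2, -1.4]
width: 0.0856
grip_force: 0.0
```

Run:
```python
from h import *
s=status.get_state(); im,c=snap('wrist','w2.png'); print(s['tool_pos'],s['tool_rot'],s['time_s'])
print(proj(c,[[.543,-.258,.036],[.543+.085*.987,-.258-.085*.163,.034]]))
```

```text
[ 0.53898915 -0.25583621  0.13536915] [ 0.99691909 -0.07824173 -0.00491108 -0.00253644] 1.5
[[318.61994787 191.89373832]
 [319.43886003  77.34461906]]
```

View pics/w2.png

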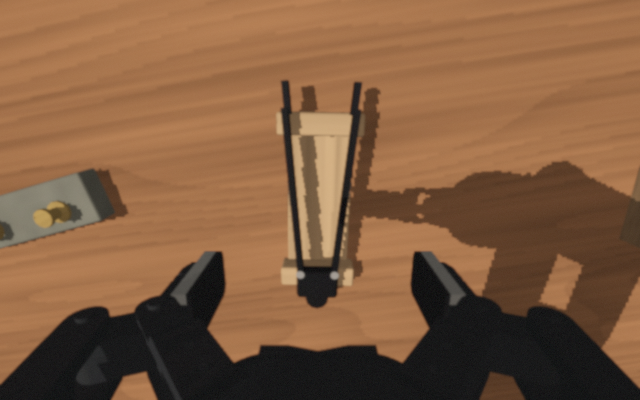

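The wrist view shows the tongs' tips at (286,82) and (358,84), the hinge pins at (301,275) and (334,275), and the hub's rear at (317,305). I'll work out the pose from these.

Run:
```python
from h import *
s=status.get_state(); im,c=snap('wrist'); print(s['tool_pos'],s['tool_rot'])
for z in(.036,.035):
  P=plane(c,[[301,275],[334,275],[286,82],[358,84],[317,305]],z)[:,:2]
  hm=P[:2].mean(0);tm=P[2:4].mean(0);u=tm-hm;L=np.linalg.norm(u);u/=L
  print(L,np.arctan2(u[1],u[0]),hm+.075*u,tm-.085*u,P[4]+.106*u)
```

```text
[ 0.54020697 -0.25717248  0.13803315] [ 0.99689475 -0.07866442 -0.00317151 -0.00164751]
0.15670558342974517 -0.179540063389271 [ 0.54404718 -0.26015182] [ 0.54080572 -0.25956351] [ 0.54473048 -0.26046769]
0.15734894741011624 -0.1795400633892712 [ 0.54347343 -0.26005779] [ 0.54086499 -0.25958437] [ 0.54403431 -0.26035223]
```

Call:
servo_tool(moves=[{"x":1,"y":-1.5,"z":-30,"yaw":-0.017},{"x":0,"y":0,"z":-30,"yaw":0},{"x":0,"y":0,"z":-30,"yaw":0},{"x":0,"y":0,"z":-25,"yaw":0},{"x":0,"y":0,"z":-8,"yaw":0}])

```text
time_s: 2.02
tool_pos: [0.5419, -0.2604, 0.0164]
tool_rot: [0.996, -0.088, -0.001, -0.001]
contact_force: [-1.3, 0.9, 0.4]
width: 0.0853
grip_force: 0.0
```

Call:
servo_tool(moves=[{"x":0,"y":0,"z":-5,"yaw":0},{"x":0,"y":0,"z":-2,"yaw":0},{"x":0,"y":0,"z":0,"yaw":0},{"x":0,"y":0,"z":0,"yaw":0}])

```text
time_s: 2.35
tool_pos: [0.5451, -0.2617, 0.0137]
tool_rot: [0.996, -0.088, 0.002, 0.001]
contact_force: [0.0, -0.0, -0.0]
width: 0.0859
grip_force: 0.0
```

Call:
servo_tool(moves=[{"x":0,"y":0,"z":0,"yaw":0},{"x":0,"y":0,"z":0,"yaw":0},{"x":0,"y":0,"z":0,"yaw":0}])

```text
time_s: 2.6
tool_pos: [0.5439, -0.2608, 0.0123]
tool_rot: [0.996, -0.087, 0.001, 0.0]
contact_force: [0.7, 0.7, 0.3]
width: 0.0855
grip_force: 0.0
```

Call:
servo_tool(moves=[{"x":0,"y":0,"z":-2.5,"yaw":0},{"x":0,"y":0,"z":0,"yaw":0},{"x":0,"y":0,"z":0,"yaw":0},{"x":0,"y":0,"z":0,"yaw":0},{"x":0,"y":0,"z":0,"yaw":0}], jaw=0.58)

```text
time_s: 3.02
tool_pos: [0.5431, -0.2603, 0.0086]
tool_rot: [0.996, -0.088, -0.0, -0.0]
contact_force: [1.2, -0.3, 1.1]
width: 0.05
grip_force: 2.4
```

Call:
servo_tool(moves=[{"x":0,"y":0,"z":0,"yaw":0},{"x":0,"y":0,"z":0,"yaw":0},{"x":0,"y":0,"z":0,"yaw":0},{"x":0,"y":0,"z":0,"yaw":0},{"x":0,"y":0,"z":0,"yaw":0}], jaw=0.48)

```text
time_s: 3.43
tool_pos: [0.544, -0.2607, 0.0099]
tool_rot: [0.996, -0.087, 0.001, 0.0]
contact_force: [-1.7, 0.6, 5.6]
width: 0.0411
grip_force: 8.7
```

Call:
servo_tool(moves=[{"x":0,"y":0,"z":4,"yaw":0},{"x":0,"y":0,"z":8,"yaw":0},{"x":0,"y":0,"z":10,"yaw":0},{"x":0,"y":0,"z":10,"yaw":0},{"x":0,"y":0,"z":10,"yaw":0}])

```text
time_s: 3.85
tool_pos: [0.5435, -0.2607, 0.052]
tool_rot: [0.996, -0.088, 0.0, 0.0]
contact_force: [0.7, 0.4, -1.2]
width: 0.0411
grip_force: 7.5
```

Call:
servo_tool(moves=[{"x":0,"y":0,"z":15,"yaw":0},{"x":0,"y":0,"z":15,"yaw":0},{"x":0,"y":0,"z":8,"yaw":0},{"x":0,"y":0,"z":0,"yaw":0},{"x":0,"y":0,"z":0,"yaw":0}])

```text
time_s: 4.27
tool_pos: [0.5439, -0.2608, 0.0898]
tool_rot: [0.996, -0.087, 0.001, 0.0]
contact_force: [-0.1, 0.3, -1.4]
width: 0.0414
grip_force: 7.5
```

Run:
```python
from h import *
s=status.get_state(); im,c=snap('wrist'); print(s['tool_pos'],s['tool_rot'],s['time_s'],s['width'],s['contact_force'],s['torque'])
im2,_=snap('side'); a=cv2.resize(im2[230:380,200:420],(586,400)); 
cv2.imwrite('pics/l1.png',np.vstack([im[0:300],cv2.resize(im2[200:345,200:510],(640,299))])[:,:,::-1])
```

```text
[ 0.54388965 -0.2608248   0.08981955] [ 9.96166813e-01 -8.74681107e-02  8.89305045e-04  4.69382148e-04] 4.2667 0.04140910509768418 [-0.11083911  0.26001105 -1.3648505 ] [0.0051432  0.06875237 0.00355783]
```

View pics/l1.png

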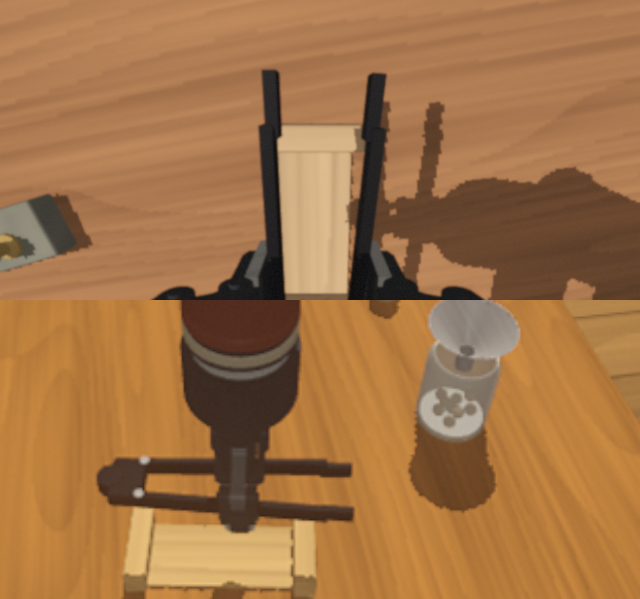

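The tongs are lifted clear, level and held. The tip ends are at (271,71) and (376,74) in the wrist view. Next I'll work out the tip offset and plan the move to the ring.

Run:
```python
from h import *
s=status.get_state(); c=imaging.calibration('wrist'); t=np.array(s['tool_pos'])
for dz in (.020,.0242,.028):
  P=plane(c,[[271,71],[376,74]],t[2]+dz); m=P.mean(0)-t; print(dz,np.linalg.norm(P[0]-P[1]),np.hypot(*m[:2]),np.arctan2(m[1],m[0]))
im,c=snap('top')
# ring via top centre & brass hole again
print(plane(c,[[304,225.1]],.036),s['tool_pos'])
```

```text
0.02 0.0378957500918881 0.0820021109126802 -0.2153696045399545
0.0242 0.036590221240864425 0.0815939548799824 -0.2146427752832487
0.028 0.035409028470890634 0.08122470834810856 -0.21397887390242323
[[0.55122521 0.03377924 0.036     ]] [ 0.54267047 -0.26007374  0.08801537]
```

Run:
```python
from h import *
s=status.get_state(); t=np.array(s['tool_pos'])
im,c=snap('side'); cw=imaging.calibration('wrist')
y=np.argwhere
g=im.astype(int).sum(2)
for r in range(276,312,3): 
    k=np.where(g[r,330:400]<150)[0]; print(r,330+k.max() if len(k) else None)
def tri(a,b):
    o1,d1=ray(cw,[a]);o2,d2=ray(c,[b]);d1=d1[0];d2=d2[0]
    k=np.linalg.lstsq(np.c_[d1,-d2],o2-o1,rcond=None)[0];p,q=o1+k[0]*d1,o2+k[1]*d2
    return (p+q)/2-t,np.linalg.norm(p-q)
print(tri((271,71),(370,281.8)),tri((376,74),(371,303.2)))
```

```text
276 None
279 None
282 368
285 368
288 None
291 None
294 None
297 None
300 None
303 364
306 369
309 None
(array([0.08501587, 0.00023728, 0.0236272 ]), np.float64(0.0031814722951807664)) (array([ 0.07777524, -0.03615472,  0.02146633]), np.float64(0.0032247250248441496))
```

Call:
servo_tool(moves=[{"x":-5,"y":12,"z":0,"yaw":0.03},{"x":-8,"y":25,"z":0,"yaw":0.05},{"x":-8,"y":32,"z":0,"yaw":0.05},{"x":-8,"y":35,"z":0,"yaw":0.05},{"x":-8,"y":35,"z":0,"yaw":0.05}])

```text
time_s: 4.88
tool_pos: [0.5047, -0.1195, 0.088]
tool_rot: [1.0, 0.029, -0.001, -0.001]
contact_force: [0.5, 0.2, -0.2]
width: 0.041
grip_force: 7.5
```

Call:
servo_tool(moves=[{"x":-8,"y":35,"z":0,"yaw":0.05},{"x":-8,"y":35,"z":0,"yaw":0},{"x":-5,"y":35,"z":0,"yaw":0},{"x":-5,"y":28,"z":0,"yaw":0},{"x":0,"y":17,"z":0,"yaw":0}])

```text
time_s: 5.3
tool_pos: [0.4772, 0.0319, 0.0877]
tool_rot: [0.999, 0.054, -0.002, -0.001]
contact_force: [-0.3, -0.8, -0.7]
width: 0.0413
grip_force: 7.5
```

Call:
servo_tool(moves=[{"x":0,"y":0,"z":0,"yaw":0},{"x":0,"y":0,"z":0,"yaw":0},{"x":0,"y":0,"z":0,"yaw":0},{"x":0,"y":0,"z":0,"yaw":0},{"x":0,"y":0,"z":0,"yaw":0}])

```text
time_s: 5.72
tool_pos: [0.4805, 0.0275, 0.0888]
tool_rot: [0.999, 0.052, -0.0, 0.0]
contact_force: [-0.9, -0.6, -0.6]
width: 0.0408
grip_force: 7.5
```

Run:
```python
from h import *
s=status.get_state(); im,c=snap('wrist','w3.png'); print(s['tool_pos'],s['tool_rot'],s['time_s'],s['width'])
R,G,B=[im[...,i].astype(int) for i in range(3)]
m=((R-B>60)&(R-G<60)&(R>110)).astype(np.uint8)
n,l,st,ce=cv2.connectedComponentsWithStats(m)
for i in range(1,n):
    if st[i,4]>40: print(st[i],ce[i],plane(c,[ce[i]],.036)[0])
```

```text
[0.48048112 0.02751847 0.08875555] [ 9.98665045e-01  5.16538268e-02 -3.15280312e-05  9.00036257e-05] 5.7167 0.04083333583739953
[     0      0    640    400 137383] [292.91530975 142.01385907] [0.52772584 0.04672718 0.036     ]
[301  90  32  34 615] [316.44552846 106.68780488] [0.5498168  0.03455732 0.036     ]
[409  91  39  30 932] [427.56330472 106.07081545] [ 0.55704766 -0.03096964  0.036     ]
[  277   136    89   215 14698] [317.37243162 234.6375017 ] [0.46874627 0.02568832 0.036     ]
[ 375  137   46   93 3189] [396.81592976 182.09595484] [ 0.50944294 -0.02064296  0.036     ]
[379 235   8  14  78] [382.80769231 241.69230769] [ 0.46811938 -0.01834984  0.036     ]
[413 277  14  16  93] [419.09677419 284.75268817] [ 0.43833905 -0.04894071  0.036     ]
[261 309  12  36 266] [267.57142857 330.39097744] [0.38973796 0.05426501 0.036     ]
[358 334  13  11  95] [363.15789474 340.18947368] [ 0.38824752 -0.01667941  0.036     ]
[148 338  17  21 156] [156.38461538 347.71794872] [0.36512287 0.13662402 0.036     ]
[543 339  34  22 377] [562.47214854 347.51193634] [ 0.39534595 -0.16889912  0.036     ]
[625 339  15  61 499] [634.39679359 377.6753507 ] [ 0.37147105 -0.23812957  0.036     ]
[ 164  349   48   51 1044] [192.98371648 378.35344828] [0.33896262 0.10952298 0.036     ]
[ 425  349   47   51 1057] [442.5846736  378.44938505] [ 0.35845756 -0.08355919  0.036     ]
```

View pics/w3.png

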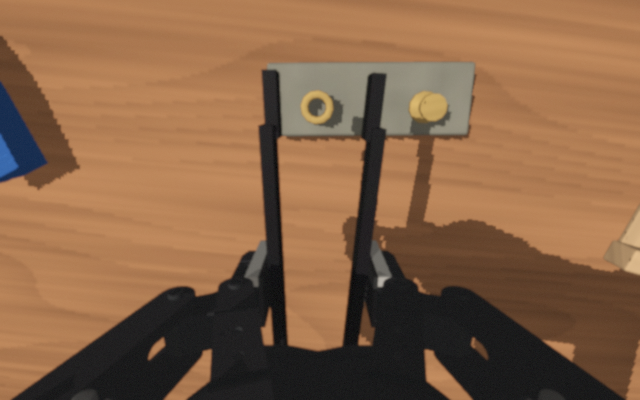

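The ring is at (316,107), between the pad inner edges at about 279 and 367. The bollard at (428,106) is clear of the right arm at (376,100). The tips need about +2.5 mm in y.

Call:
servo_tool(moves=[{"x":0.5,"y":2.5,"z":0,"yaw":0},{"x":0,"y":0,"z":-12,"yaw":0},{"x":0,"y":0,"z":-16,"yaw":0},{"x":0,"y":0,"z":-12,"yaw":0},{"x":0,"y":0,"z":0,"yaw":0}])

```text
time_s: 6.18
tool_pos: [0.4784, 0.0309, 0.0463]
tool_rot: [0.999, 0.052, -0.003, -0.0]
contact_force: [-0.2, -0.4, 0.1]
width: 0.0411
grip_force: 7.5
```

Run:
```python
from h import *
s=status.get_state(); im,c=snap('wrist','w4.png'); print(s['tool_pos'],s['time_s'],s['width'])
ims,_=snap('side'); cv2.imwrite('pics/w4.png',np.vstack([im[0:250],cv2.resize(ims[150:280,180:440],(640,320),interpolation=cv2.INTER_CUBIC)])[:,:,::-1])
```

```text
[0.47841436 0.03087854 0.0463346 ] 6.1833 0.04114651351590998
```

View pics/w4.png

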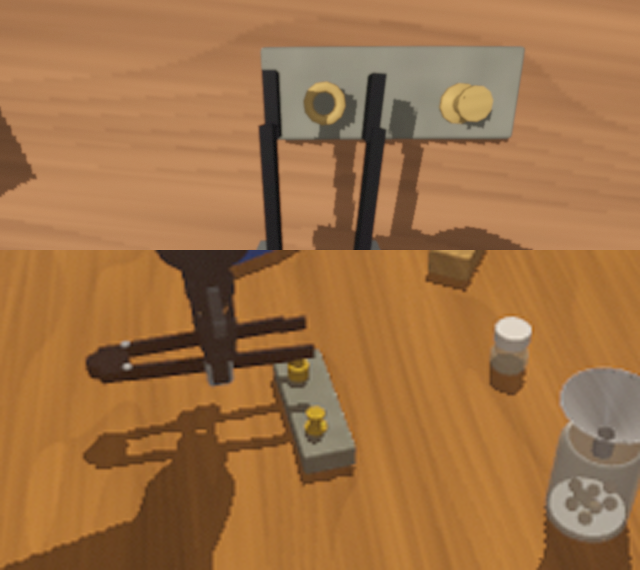

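The ring at (324,103) is centred between the pads, whose midpoint is at (323,100). The bollard at (470,104) is clear. I'll keep descending.

Call:
servo_tool(moves=[{"x":0,"y":0,"z":-12,"yaw":0},{"x":0,"y":0,"z":-12,"yaw":0},{"x":0,"y":0,"z":-6,"yaw":0},{"x":0,"y":0,"z":0,"yaw":0},{"x":0,"y":0,"z":0,"yaw":0}])

```text
time_s: 6.7
tool_pos: [0.4812, 0.031, 0.0192]
tool_rot: [0.999, 0.052, 0.0, 0.0]
contact_force: [0.0, -0.2, -0.6]
width: 0.0415
grip_force: 7.5
```

Call:
servo_tool(moves=[{"x":0,"y":0,"z":0,"yaw":0},{"x":0,"y":0,"z":0,"yaw":0},{"x":0,"y":0,"z":0,"yaw":0},{"x":0,"y":0,"z":0,"yaw":0}])

```text
time_s: 7.03
tool_pos: [0.4813, 0.031, 0.0193]
tool_rot: [0.999, 0.052, 0.001, 0.0]
contact_force: [-0.3, -0.0, -0.8]
width: 0.0411
grip_force: 7.5
```

Now I'll lower about 5.5 mm more and check the centring before closing.

Call:
servo_tool(moves=[{"x":0,"y":0,"z":-3.5,"yaw":0},{"x":0,"y":0,"z":-2,"yaw":0},{"x":0,"y":0,"z":0,"yaw":0},{"x":0,"y":0,"z":0,"yaw":0},{"x":0,"y":0,"z":0,"yaw":0}])

```text
time_s: 7.45
tool_pos: [0.4807, 0.031, 0.0131]
tool_rot: [0.999, 0.052, -0.0, -0.0]
contact_force: [0.2, 0.1, -0.5]
width: 0.0413
grip_force: 7.5
```

Run:
```python
from h import *
s=status.get_state(); im,c=snap('wrist'); print(s['tool_pos'],s['time_s'],s['width'])
cv2.imwrite('pics/w5.png',cv2.resize(im[40:160,220:520,::-1],(750,300)))
```

```text
[0.48070565 0.03102559 0.01314727] 7.45 0.04125567192450811
```

View pics/w5.png

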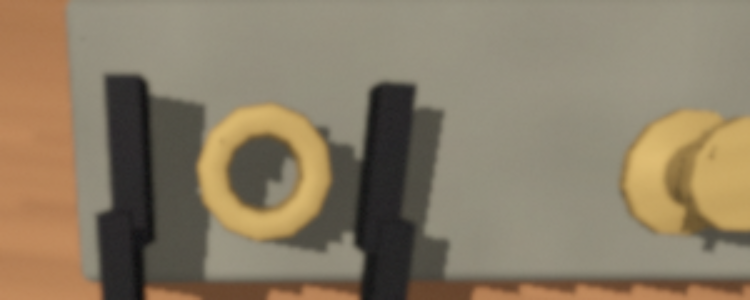

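The ring at (264,171) in the crop is centred between the pad inner edges at about 150 and 368, and within the pad length (75–240). I'll close in stages.

Call:
servo_tool(moves=[{"x":0,"y":0,"z":0,"yaw":0},{"x":0,"y":0,"z":0,"yaw":0},{"x":0,"y":0,"z":0,"yaw":0}], jaw=0.43)

```text
time_s: 7.75
tool_pos: [0.4809, 0.031, 0.0134]
tool_rot: [0.999, 0.052, 0.0, 0.0]
contact_force: [-0.9, 0.2, -0.6]
width: 0.0372
grip_force: 8.6
```

Call:
servo_tool(moves=[{"x":0,"y":0,"z":0,"yaw":0},{"x":0,"y":0,"z":0,"yaw":0},{"x":0,"y":0,"z":0,"yaw":0}], jaw=0.4)

```text
time_s: 8.0
tool_pos: [0.4809, 0.031, 0.0134]
tool_rot: [0.999, 0.052, 0.0, 0.0]
contact_force: [-1.7, -0.5, -0.5]
width: 0.0342
grip_force: 9.1
```

Call:
servo_tool(moves=[{"x":0,"y":0,"z":0,"yaw":0},{"x":0,"y":0,"z":0,"yaw":0},{"x":0,"y":0,"z":0,"yaw":0},{"x":0,"y":0,"z":0,"yaw":0}], jaw=0.36)

```text
time_s: 8.33
tool_pos: [0.4809, 0.031, 0.0134]
tool_rot: [0.999, 0.052, 0.0, 0.0]
contact_force: [-0.9, -0.2, -0.1]
width: 0.0323
grip_force: 59.0
```

The grip stalled at 32 mm with 59 N, so the ring is pinched. Lifting now.

Call:
servo_tool(moves=[{"x":0,"y":0,"z":3,"yaw":0},{"x":0,"y":0,"z":6,"yaw":0},{"x":0,"y":0,"z":8,"yaw":0},{"x":0,"y":0,"z":10,"yaw":0},{"x":0,"y":0,"z":12,"yaw":0}])

```text
time_s: 8.75
tool_pos: [0.4805, 0.0311, 0.0531]
tool_rot: [0.999, 0.052, -0.0, -0.0]
contact_force: [0.1, 0.2, -1.1]
width: 0.0319
grip_force: 59.2
```

Call:
servo_tool(moves=[{"x":0,"y":0,"z":15,"yaw":0},{"x":0,"y":0,"z":18,"yaw":0},{"x":0,"y":0,"z":12,"yaw":0},{"x":0,"y":0,"z":6,"yaw":0},{"x":0,"y":0,"z":0,"yaw":0}])

```text
time_s: 9.17
tool_pos: [0.4827, 0.0309, 0.1058]
tool_rot: [0.999, 0.052, 0.002, 0.0]
contact_force: [0.3, 0.5, -0.3]
width: 0.0323
grip_force: 59.2
```

Run:
```python
from h import *
s=status.get_state(); im,c=snap('wrist'); print(s['tool_pos'],s['time_s'],s['width'],s['grip_force'])
cv2.imwrite('pics/w6.png',im[:,:,::-1])
```

```text
[0.48265317 0.03088853 0.10584731] 9.1667 0.0322931663374742 59.18784499168396
```

View pics/w6.png

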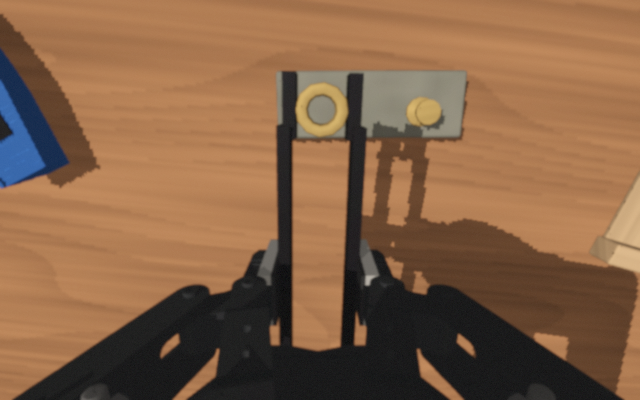

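The ring hangs between the pads at (321,109). I'll carry it to the mast hole by pure translation.

Call:
servo_tool(moves=[{"x":0,"y":5,"z":0,"yaw":0},{"x":1,"y":10,"z":0,"yaw":0},{"x":1,"y":16,"z":0,"yaw":0},{"x":2,"y":20,"z":0,"yaw":0},{"x":2,"y":22,"z":0,"yaw":0}])

```text
time_s: 9.63
tool_pos: [0.4859, 0.1051, 0.1021]
tool_rot: [0.999, 0.052, -0.001, -0.0]
contact_force: [0.9, -0.7, -1.1]
width: 0.0319
grip_force: 59.2
```

Call:
servo_tool(moves=[{"x":2,"y":24,"z":0,"yaw":0},{"x":2,"y":24,"z":0,"yaw":0},{"x":2,"y":24,"z":0,"yaw":0},{"x":2,"y":24,"z":0,"yaw":0},{"x":2,"y":24,"z":0,"yaw":0}])

```text
time_s: 10.05
tool_pos: [0.4955, 0.2259, 0.1019]
tool_rot: [0.999, 0.053, -0.001, 0.0]
contact_force: [0.2, -0.4, -1.6]
width: 0.0322
grip_force: 59.2
```

Call:
servo_tool(moves=[{"x":0,"y":22,"z":0,"yaw":0},{"x":0,"y":18,"z":0,"yaw":0},{"x":0,"y":12,"z":-2,"yaw":0},{"x":0,"y":6,"z":-3,"yaw":0},{"x":0,"y":2,"z":-2,"yaw":0}])

```text
time_s: 10.47
tool_pos: [0.4959, 0.2848, 0.095]
tool_rot: [0.999, 0.053, -0.001, 0.0]
contact_force: [-0.2, 0.4, -1.5]
width: 0.0321
grip_force: 59.2
```

Call:
servo_tool(moves=[{"x":0,"y":0,"z":0,"yaw":0},{"x":0,"y":0,"z":0,"yaw":0},{"x":0,"y":0,"z":0,"yaw":0},{"x":0,"y":0,"z":0,"yaw":0},{"x":0,"y":0,"z":0,"yaw":0}])

```text
time_s: 10.88
tool_pos: [0.4971, 0.2834, 0.0965]
tool_rot: [0.999, 0.052, 0.0, -0.0]
contact_force: [-0.1, -0.4, -0.6]
width: 0.0321
grip_force: 59.3
```

Run:
```python
from h import *
s=status.get_state(); im,c=snap('wrist'); print(s['tool_pos'],s['tool_rot'],s['time_s'],s['width'],s['grip_force'])
cv2.imwrite('pics/w7.png',im[:,:,::-1]); t=s['tool_pos']
p=proj(c,[[.5673,.2875,.0325],[t[0]+.0696,t[1]+.0033,t[2]+.0226]]); print('hole, ring top px',p)
print(plane(c,p[1:],t[2]+.0226))
```

```text
[0.49709728 0.28338368 0.0965139 ] [ 9.98655660e-01  5.18347883e-02  1.62845639e-04 -7.36206380e-06] 10.8833 0.032114577994235914 59.25150811672211
hole, ring top px [[321.30820273 105.85396126]
 [326.2529334  107.13732378]]
[[0.56669728 0.28668368 0.1191139 ]]
```

View pics/w7.png

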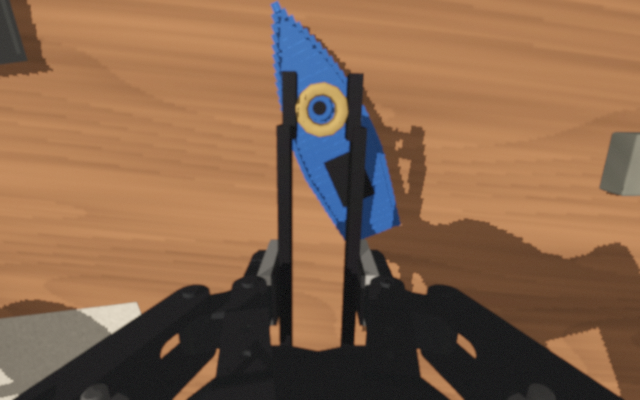

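The mast hole at (320,109) is visible through the ring at (321,109), so the ring is within a few mm of centre and about 8 cm up. I'll let it settle and hand in.

Call:
servo_tool(moves=[{"x":0,"y":0,"z":0,"yaw":0},{"x":0,"y":0,"z":0,"yaw":0},{"x":0,"y":0,"z":0,"yaw":0},{"x":0,"y":0,"z":0,"yaw":0},{"x":0,"y":0,"z":0,"yaw":0}])

```text
time_s: 11.35
tool_pos: [0.4968, 0.284, 0.0963]
tool_rot: [0.999, 0.052, 0.0, -0.0]
contact_force: [-0.1, -0.4, -0.5]
width: 0.0321
grip_force: 59.3
```

```bash
python3 -c "
from plant import job_done
print(job_done())"
```

```text
the job is handed in; nothing more can be done
None
```

I handed the job in at about 11 s of the 42 s allowed, with the ring held still in the squeezed tongs, centred to within a few millimetres over the mast hole and about 8 cm above the deck; the hand-in call returned no verdict.

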